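# Seat the two stage plates of a microscope light base

## Robot

A 7-joint arm with a two-finger parallel gripper is mounted at the origin on a cart in front of the work surface, level with it; the furniture and walls round the work are solid. World frame = base frame: x ahead of the robot, y to its left, z up, the work surface at z = 0. Lengths are in m, angles in rad, forces in N, time in s.
With the tool pointing down it reaches from about 0.425 to 0.95 m from the base axis. Payload 4.7 kg.
Tool frame: the origin (TCP) lies at the very end of the fingers, on their centre line; the grasp point (between the pads) lies 19 mm behind it; z points along the fingers, y is the line along which they close (so a half turn about z gives the same grasp; the last joint's range is limited). The gripper opens to 85 mm and grips with 20 to 120 N. Pads are 22 mm wide; open, the fingers measure 114 mm over their backs; the gripper's body (76 mm by 85 mm) begins 54 mm behind the grasp point. The pads swing forward as they close: fully open they stand 13 mm farther back than shut.
Start: joints at [1.249, 0.469, -0.049, 1.532, 0.024, 1.141, -0.082], TCP at [0.195, -0.646, 0.231] pointing down, gripper open.
Joint ranges: [-2.59, 2.59], [-0.33, 1.99], [-1.39, 1.29], [0.1, 2.45], [-1.04, 4.18], [0.21, 1.99], [-2.66, 2.66]. Speed limits (rad/s): [2.57, 2.57, 3.14, 3.14, 3.14, 3.14, 3.14].

## Interface

Orientations are given as a rotation vector (axis times angle).
In Python, from station import manip gives the robot as it stands. Calls block until the motion is done:
- manip.movep(position, orientation): joint-space move of the TCP to a pose.
- manip.line_to(position, vel=0.15, ori=None): straight line of the TCP; ori=None keeps the orientation; vel is the mean speed in m/s.
- manip.set_joints(angles): joint-space move.
- manip.gripper_open() and manip.clamp(newtons=None): open the fingers fully, or close them until they stop; newtons is the grip in N (None keeps the last).
- manip.wait(seconds).
- manip.solve_ik(position, orientation): joint angles nearest the present ones, or None.
- manip.get_state(): the state.
- manip.get_image(name): name is "side" or "top" or "wrist"; returns a dict with "img" (480x640x3 uint8, blue, green, red), "range_z" (480x640 float32, m along the optical axis (not along the pixel's ray), 0 where there is no reading), "K" (3x3 intrinsics, pixels), "origin" and "orientation" of the camera in the world; the wrist camera has in their place "T_tool_cam" (4x4, takes a point from camera to tool coordinates, whose origin is the TCP and whose axes are the flange's). Camera axes: x right, y down, z forward; pixel columns grow to the right and rows downward; lengths in m; the calibration is good to about 2 mm. The wrist camera is an equidistant fisheye: a pixel r from the principal point sees the ray r / f radians off the axis. A picture is of the moment at which its call begins: read the wrist's pose just before it.
A pose or a line that the arm cannot do raises manip.MotionError and nothing moves.
- manip.job_done(): hands the job in; it is judged then, once.
The state is a dict: "clock": time; "joint_positions": joint angles; "dq": joint speeds; "effort": joint torques, N m; "eef_pos": TCP position; "ee_rot": TCP orientation; "ft_force": force on the tool from outside, world axes, zero at the start; "moment": the same for the moment, N m; "width": finger opening in m; "grasp_force": force on a finger pad.
Only numpy, scipy, OpenCV 4.12 (cv2) and the standard library are available. Lean on these libraries where they do the work, as an engineer would, in place of code of your own. Each camera call takes 0.05 s, during which the arm holds its last target. There are 200 camera calls.

## Task

Two loose round plates, one large and one small, lie on top of the microscope's grey light base. With your fingertips, push each one across the top until it drops into the round seat of its own size, so that both lie flat and fully home. Only push or press them, never lift them, and leave the other things on the bench where they are.

Things in the scene. Friction and masses are not known exactly. Their poses are not given: they have to be found in the camera images.
- light_base: Low grey box standing firmly on the bench (it does not move), 156 mm along its x, 260 mm along its y, 30 mm high, flat on top save for the two round seats. Origin: centre of its underside, on the bench top; z up. The large seat lies towards its +y end, the small seat towards its -y end. At yaw 0 a dimmer wheel and a switch stand out up to 10 mm from the side that faces the robot.
- large_seat (a point): Centre of the floor of the large round seat: a blind hole of 64 mm diameter, 8 mm deep with a 1 mm chamfer at the rim, dark floor, 80 mm from the middle of the light base. Axes as the light base's. This point is 22 mm above the bench and 8 mm below the top of the base.
- small_seat (a point): Centre of the floor of the small round seat: a blind hole of 44 mm diameter, 8 mm deep with a 1 mm chamfer at the rim, dark floor, 80 mm from the middle of the light base. This point is 22 mm above the bench and 8 mm below the top of the base.
- large_plate: Large loose white disc, 60 mm in diameter, 8 mm thick, about 45 g, at the start flat on top of the light base, between the seats. Origin: centre of its underside; z is its axis. It drops into the large seat with 2 mm to spare all round; its top is then flush with the top of the base. The two plates lie one in front of the other, either of them nearer the robot.
- small_plate: Small loose white disc, 40 mm in diameter, 8 mm thick, about 22 g, at the start flat on top of the light base, between the seats. Origin: centre of its underside; z is its axis. It belongs in the small seat, with 2 mm to spare all round, flush with the top; it would also fall into the large seat, where it is wrong.
- vial_a: Bystander: glass specimen vial with a black cap, 26 mm in diameter, 68 mm tall, behind the base. Origin: centre of its underside.
- vial_b: Bystander: glass specimen vial with a green cap, 23 mm in diameter, 60 mm tall, behind the base. Origin: centre of its underside.
- pin_tin: Bystander: round tin with a red lid, 62 mm in diameter, 22 mm tall, left of the base. Origin: centre of its underside.
- petri: Bystander: flat petri dish, 52 mm in diameter, 10 mm tall, left of the base. Origin: centre of its underside.
- forceps: Bystander: thin steel forceps, 115 mm long, 8 mm high, lying on the bench in front of the base at the left. Origin: middle of its underside.
- block: Bystander: stepped wooden pinning block, 28 x 90 x 26 mm, right of the base. Origin: centre of its underside.
- counter: Bystander: round hand tally counter, 44 x 52 x 32 mm, right of the base. Origin: centre of its underside.

How it is judged:
By the outcome, as a careful person would: the job done as asked, in the order asked, and still so for the second after the job is handed in, with the robot touching nothing.
It also fails if it takes over 51 s, if anything falls off the work surface, if the arm or the gripper's body presses on something with over 40 N, if the wrist force passes 120 N, or if a joint passes its speed limit or range.

## Working session

There is one attempt and no reset: what is moved stays moved. The work goes in short steps, each a Python script; the robot and the scene stay as the last script left them, time stands still between calls to the robot, and variables do not carry over. Pictures are saved under pics/ and viewed, at most 10 in all, crops included, and the job is handed in when it is done.

```bash
mkdir -p pics; ls; python3 - <<'E'
from station import manip
import cv2,numpy as np
s=manip.get_state();print(s['clock'],s['eef_pos'],s['ee_rot'],s['width'])
for n in ("top","side"):
    d=manip.get_image(n);cv2.imwrite(f"pics/{n}0.png",d["img"]);np.savez(f"{n}0.npz",**d)
    print(n,d["K"],d["origin"],d["orientation"])
E
```

```text
pics
0.0 [ 0.19464369 -0.64571779  0.23025843] [-3.10610264e+00 -4.57939122e-01  5.65229592e-04] 0.08505748457175076
top [[510.1498329    0.         313.75144688]
 [  0.         510.1498329  231.45718295]
 [  0.           0.           1.        ]] [0.41196683 0.0191363  1.21507471] [-2.11223374  2.165037   -0.16993909]
side [[537.80710284   0.         326.78086843]
 [  0.         537.80710284 235.71025365]
 [  0.           0.           1.        ]] [ 0.32383344 -0.8844465   0.89789796] [-2.28749628  0.34067426 -0.13697629]
```

View pics/top0.png

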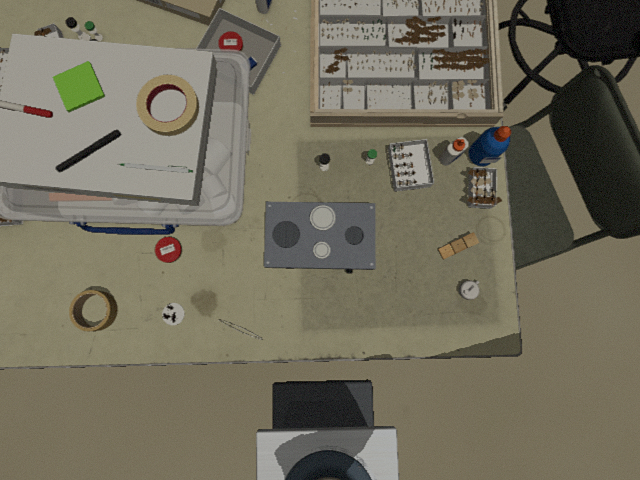

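View pics/side0.png

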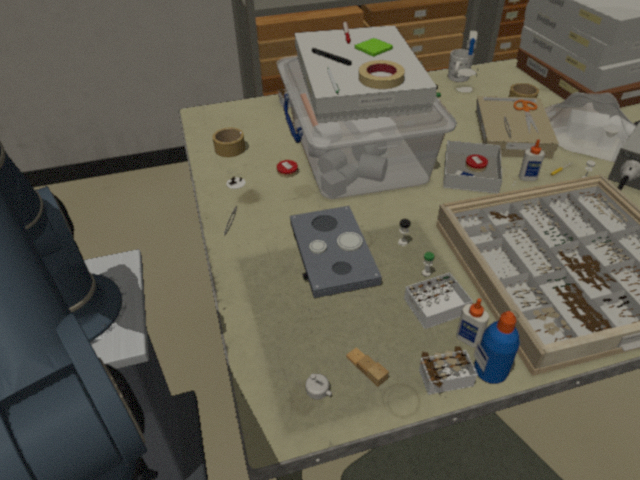

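Top view: the base spans about cols 265–376 and rows 202–269. The large seat is at (286,235), the small seat at (354,236), the large plate at (322,217) and the small plate at (321,250). The side view shows the same layout. Next I'll measure these in both cameras.

```bash
cat > h.py <<'E'
import cv2,numpy as np
from scipy.spatial.transform import Rotation as R
def ray_plane(d,uv,z):
    c=np.linalg.inv(d["K"])@[uv[0],uv[1],1]; Rm=d["orientation"]
    r=(R.from_rotvec(Rm) if np.size(Rm)==3 else R.from_matrix(Rm)).apply(c); o=np.array(d["origin"])
    return o+r*(z-o[2])/r[2]
def blob(d,uv,w,lo,hi,z):
    """polygon outline of the connected grey-level blob near uv, on plane z -> min circle centre, diameter"""
    f=4; x,y=int(uv[0])-w,int(uv[1])-w
    g=cv2.cvtColor(d["img"],cv2.COLOR_BGR2GRAY)[y:y+2*w,x:x+2*w]
    g=cv2.resize(g,None,fx=f,fy=f,interpolation=cv2.INTER_CUBIC)
    m=cv2.inRange(g,lo,hi); n,l,st,c=cv2.connectedComponentsWithStats(m)
    k=max(range(1,n),key=lambda i:st[i,4]-20*np.hypot(*(c[i]-f*w)))
    cn=max(cv2.findContours((l==k).astype(np.uint8),0,cv2.CHAIN_APPROX_NONE)[0],key=cv2.contourArea)[:,0]
    P=np.array([ray_plane(d,((a+.5)/f-.5+x,(b+.5)/f-.5+y),z)[:2] for a,b in cn],np.float32)
    mu=cv2.moments(P.reshape(-1,1,2)*1000); return np.array([mu["m10"],mu["m01"]])/mu["m00"]/1000,2*np.sqrt(mu["m00"]/np.pi)
E
python3 - <<'E'
from h import *
L={"top":dict(lp=(322,217),sp=(321,250),ls=(286,235),ss=(354,236)),"side":dict(lp=(350,241),sp=(318,246),ls=(324,223),ss=(342,268))}
for n in L:
    d=dict(np.load(n+"0.npz")); g=cv2.cvtColor(d["img"],cv2.COLOR_BGR2GRAY)
    print(n,[(k,int(g[v[1],v[0]])) for k,v in L[n].items()], "grey",g[236,320] if n=="top" else g[262,318])
    for k,v in L[n].items():
        pl=k[1]=="p"; c0=int(g[v[1],v[0]]); gr=int(g[236,320] if n=="top" else g[262,318])
        t=(c0+gr)//2
        print(k,*blob(d,v,20 if k[0]=="l" else 14,t if pl else 0,255 if pl else t,.038 if pl else .03))
    print([d["range_z"][v[1],v[0]] for v in L[n].values()])
    if n=="top":
        m=cv2.inRange(g,0,105)
        print([ray_plane(d,p,.03)[:2].round(4) for p in [(265,202.5),(375,203),(376,268.5),(264.5,268)]])
E
```

```text
top [('lp', 154), ('sp', 156), ('ls', 55), ('ss', 60)] grey 92
lp [ 0.6337325  -0.00412385] 58.98224927418719
sp [5.57005274e-01 1.76474335e-04] 38.927402574618085
ls [0.59721466 0.08266339] 63.80524437779095
ss [ 0.59068658 -0.07738948] 44.50505018544104
[np.float32(1.1918944), np.float32(1.1828781), np.float32(1.2083861), np.float32(1.2085936)]
[array([0.674 , 0.1308]), array([ 0.6663, -0.1302]), array([ 0.5107, -0.1257]), array([0.5183, 0.1335])]
side [('lp', 152), ('sp', 152), ('ls', 62), ('ss', 59)] grey 86
lp [ 0.63305287 -0.00708498] 59.84482759837818
sp [ 0.55645437 -0.00267322] 39.92950161504034
ls [0.59666011 0.07989595] 62.5042150825223
ss [ 0.59022522 -0.07938103] 42.13958587806039
[np.float32(1.2655501), np.float32(1.2528683), np.float32(1.338898), np.float32(1.2227145)]
```

Both cameras agree to within about 3 mm, and the seats measure 159.8 mm apart (160 expected). The plate and seat diameters also match. Now pushing the large plate with the closed fingers' flat side.

```bash
cat >> h.py <<'E'
from station import manip
PT=dict(lp=(.6334,-.0056),sp=(.5567,-.0012),ls=(.5969,.0813),ss=(.5905,-.0784))
PT={k:np.array(v) for k,v in PT.items()}
def ori(d):
    q=np.array(manip.get_state()["joint_positions"]);best=None
    for s in (1,-1):
        x=np.array([s*d[0],s*d[1],0]);z=np.array([0,0,-1.]);y=np.cross(z,x)
        o=R.from_matrix(np.c_[x,y,z]).as_rotvec(); j=manip.solve_ik([.6,0,.15],o)
        if j is not None and (best is None or np.abs(j-q).max()<best[0]): best=(np.abs(np.array(j)-q).max(),o)
    return best[1]
def st(t=""):
    s=manip.get_state();print(t,round(s["clock"],2),np.round(s["eef_pos"],4),np.round(s["ft_force"],1),flush=True);return s
def pic(n,f):
    d=manip.get_image(n);np.savez(f,**d);c=d["img"]
    cv2.imwrite(f"pics/{f}.png",cv2.resize(c[170:300,240:400],None,fx=4,fy=4,interpolation=cv2.INTER_CUBIC))
def push(p,s,r,z=.033,over=.0):
    d=(s-p)/np.linalg.norm(s-p); o=ori(d); P=lambda a,h:[*(a),h]
    a=p-d*(r+.011+.012); e=s-d*(r+.011)
    manip.movep(P(a,.10),o); st("above")
    manip.line_to(P(a,z),.1); st("down")
    manip.line_to(P(e-d*.04,z),.06); st("mid")
    manip.line_to(P(e-d*.012,z),.04); st("near")
    for k in np.arange(-.008,over+1e-4,.004): manip.line_to(P(e+d*k,z),.03); st(f"{k:.3f}")
E
python3 - <<'E'
from h import *
manip.clamp(20)
push(PT["lp"],PT["ls"],.03)
pic("side","side1"); pic("top","top1")
E
```

```text
above 3.55 [ 0.654  -0.0561  0.1   ] [0.3 0.3 0.4]
down 4.37 [ 0.6543 -0.0542  0.0331] [ 1.1  0.9 -0.1]
mid 5.62 [0.6283 0.0061 0.0329] [0.1 0.1 0.3]
near 6.47 [0.6175 0.0323 0.033 ] [ 0.3 -0.4 -0.2]
-0.008 6.76 [0.6158 0.0364 0.033 ] [-1.5 -0.3 -0.8]
-0.004 7.04 [0.6142 0.0402 0.033 ] [ 0.4 -0.8 -0.6]
0.000 7.33 [0.6127 0.0439 0.033 ] [-0.2 -0.   0.2]
```

View pics/side1.png

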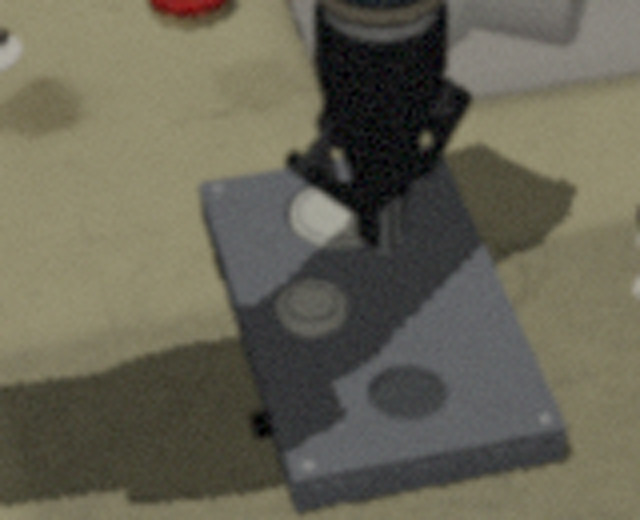

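The large plate appears to be in or at its seat, though the gripper partly hides it. I'll raise the arm, push the small plate, then check both.

```bash
python3 - <<'E'
from h import *
p=st()["eef_pos"]; d=(PT["ls"]-PT["lp"])/np.linalg.norm(PT["ls"]-PT["lp"])
for k in (.003,.006): manip.line_to([*(p[:2]+d*k),.033],.03); st("fwd")
manip.line_to([*(p[:2]-d*.004),.10],.15)
push(PT["sp"],PT["ss"],.02,over=.004)
p=st()["eef_pos"]; manip.line_to([p[0],p[1],.15],.15)
manip.line_to([.45,p[1]-.05,.2],.3); st()
pic("side","side2"); pic("top","top2")
E
```

```text
7.42 [0.6128 0.0435 0.033 ] [ 0.1  0.4 -0.2]
fwd 7.67 [0.6115 0.0466 0.033 ] [ 0.  -0.2 -0.4]
fwd 7.92 [0.6104 0.0494 0.033 ] [-0.2  0.2  0.2]
above 8.93 [0.5377 0.0379 0.099 ] [ 1.4 -0.5  0.9]
down 9.74 [0.5399 0.0385 0.0333] [ 0.3 -1.   0.7]
mid 10.83 [ 0.5618 -0.0129  0.033 ] [-0.5  0.   0.4]
near 11.68 [ 0.5732 -0.0388  0.033 ] [-1.2 -0.9  0.6]
-0.008 11.97 [ 0.5749 -0.0429  0.033 ] [-0.7  0.4  1.1]
-0.004 12.25 [ 0.5765 -0.0466  0.033 ] [-0.6  0.1  0. ]
0.000 12.53 [ 0.5782 -0.0503  0.033 ] [ 0.3  0.2 -0.1]
0.004 12.82 [ 0.5798 -0.054   0.033 ] [-0.6  0.1  0.3]
 12.82 [ 0.5798 -0.054   0.033 ] [-0.6  0.1  0.3]
 14.39 [ 0.4499 -0.1042  0.1998] [-0.5  0.1  0.5]
```

View pics/side2.png

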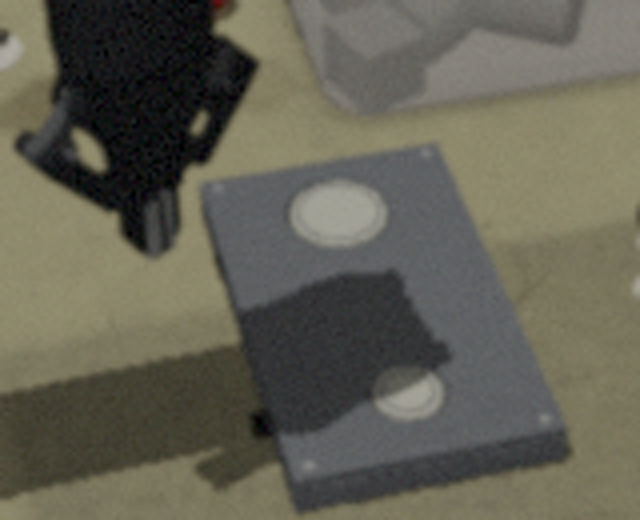

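View pics/top2.png

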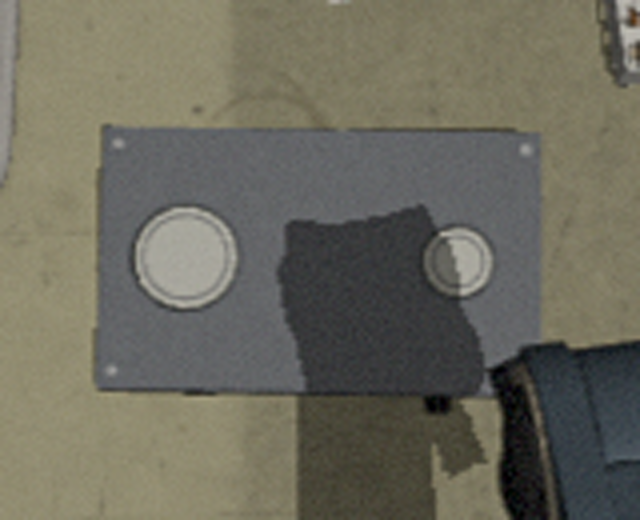

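Both plates sit concentric in their seats: large at crop (186,258), small at (459,261). I'll check the heights with the depth image, then press each one lightly near its rim and read the contact height.

```bash
python3 - <<'E'
from h import *
d=dict(np.load("top2.npz"));Z=d["range_z"]
for n,(u,v) in dict(l=(286,234),s=(354.5,235),base=(320,225)).items():
    w=7 if n=="s" else 10; pts=[]
    for y in range(int(v)-w,int(v)+w+1):
        for x in range(int(u)-w,int(u)+w+1):
            if np.hypot(x-u,y-v)<w and Z[y,x]>0:
                c=np.linalg.inv(d["K"])@[x,y,1]*Z[y,x]; pts.append(R.from_rotvec(d["orientation"]).apply(c)+d["origin"])
    P=np.array(pts);A=np.c_[P[:,:2]-P[:,:2].mean(0),np.ones(len(P))];print(n,np.linalg.lstsq(A,P[:,2],rcond=None)[0].round(4),len(P))
o=manip.get_state()["ee_rot"]
for s,off in (("ss",.008),("ls",.014)):
    for sg in (1,-1):
        a=PT[s]+np.array([0,sg*off])
        if sg==1: manip.line_to([*a,.10],.25)
        manip.line_to([*a,.036],.12); manip.wait(.1); f0=st(s)["ft_force"][2]
        for z in np.arange(.033,.0264,-.001):
            manip.line_to([*a,z],.02); g=manip.get_state()
            if g["ft_force"][2]-f0>5: break
        st("press"); manip.line_to([*a,.045],.1)
p=manip.get_state()["eef_pos"]
manip.line_to([p[0],p[1],.15],.2); manip.line_to([.45,-.15,.22],.3); st()
pic("top","top3"); cv2.imwrite("pics/full3.png",np.load("top3.npz")["img"])
E
```

```text
l [-0.0163  0.011   0.0297] 305
s [-0.01    0.0495  0.0298] 152
base [-0.0187  0.0129  0.0296] 303
ss 16.12 [ 0.5913 -0.0703  0.037 ] [ 0.4  0.  -0.1]
press 17.43 [ 0.5907 -0.0703  0.0301] [-2.8 -0.2  9.1]
ss 18.13 [ 0.5902 -0.0865  0.0355] [-0.1  0.4 -0.2]
press 19.43 [ 0.5907 -0.0864  0.0301] [-1.9 -0.3  8.8]
ls 21.43 [0.5976 0.0956 0.0369] [ 0.1 -0.4  0.2]
press 22.73 [0.5971 0.0954 0.0301] [-1.8 -0.1  8.4]
ls 23.53 [0.5969 0.0679 0.036 ] [ 0.6 -0.2  0.1]
press 24.83 [0.5971 0.0674 0.0301] [-1.9 -0.8  8.8]
 26.88 [ 0.4501 -0.1489  0.2195] [ 0.2 -0.3 -0.4]
```

View pics/full3.png

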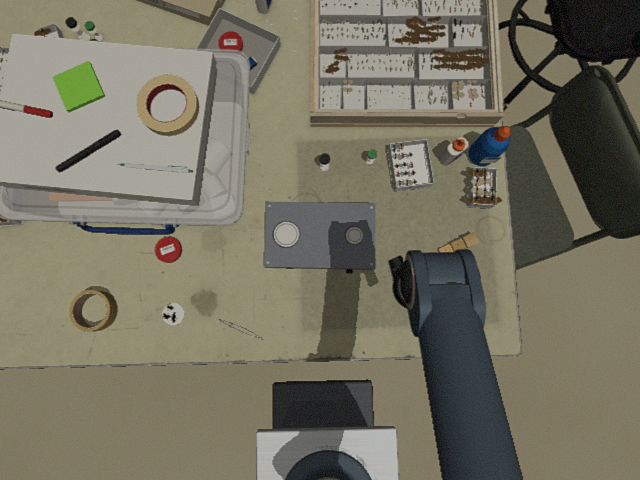

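The plates are at (286,234) and (354,235). All four press points touched at z ≈ 0.030, so both lie flush, and the bystanders visible in the picture haven't moved.

```bash
python3 -c "
from station import manip
print(manip.job_done())"
```

```text
the job is handed in; nothing more can be done
None
```

Both plates lie flat and flush in their own seats; the job was handed in at about 27 s, and the only bystander I couldn't fully check was the tally counter, hidden by the arm in the last picture.

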